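Check the forming ball under the gauge and present it over the anvil

ROBOT

A 6-joint arm with a two-finger parallel gripper is mounted at the origin on the work surface. World frame = base frame: x ahead of the robot, y to its left, z up, the work surface at z = 0. Lengths are in mm, angles in rad, forces in N, time in s.
With the tool pointing down it reaches from about 300 to 775 mm from the base axis. Payload 14.6 kg.
Tool frame: the origin (TCP) lies between the finger pads, 19 mm behind the fingertips; this is the grasp point; z points along the fingers, y is the direction in which the jaws open and shut (so a half turn about z gives the same grasp; the last joint's range is limited). The gripper opens to 94 mm and grips with 3 to 60 N. Pads are 16 mm wide; open, the fingers measure 119 mm over their backs; the gripper's body (75 mm by 177 mm) begins 78 mm behind the grasp point.
Start: joints at [1.088, 0.3, 1.521, -0, 1.321, -0.067], TCP at [222.153, 503.127, 224.246] pointing down, gripper open.
Joint ranges: [-3.03, 3.03], [-0.79, 2.21], [0.23, 2.52], [-1.04, 4.18], [0, 3.07], [-2.55, 2.55]. Speed limits (rad/s): [2.22, 2.22, 2.57, 3.14, 3.14, 3.14].

INTERFACE

Orientations are given as a rotation vector (axis times angle).
In Python, from bench import sense, snapshot, close_job gives the robot as it stands. The module is installed in compiled form; this text tells all that it offers.
- The arm moves only by the shell command python3 -m pendant 'ROWS'. ROWS is text: rows parted by semicolons, each of 7 numbers parted by spaces: the opening in per cent of the stroke, from 0 (shut) to 100 (fully open), then the shift along the world's x, y, z in cm, then the turn, a rotation vector about the world's x, y, z in degrees. In form: claw x y z ax ay az; .... A call has 1 to 20 rows; each row is the pose to reach, as a shift and turn from the pose commanded when the call began; what a row does not reach only later rows make up. A row lasts 1/10 s, in which the tool goes at most 50 mm and 8.59 degrees, less where a joint would pass 70% of its speed; a pose out of reach is approached as far as the arm can. A call with a gripper value outside its range is refused whole. The fingers move at their own pace and stop on an object; the grip force is fixed at half the most. Time passes only in rows, so rows that repeat a pose let the fingers close. It gives the time, the measured TCP pose, the force and the opening at its end, in the units of the state.
- sense(): the state, without advancing time (a new reading comes with each control period).
- snapshot(name): name is "scene" or "top" or "wrist"; returns a dict with "image" (420x560x3 uint8, red, green, blue), "depth" (420x560 float32, mm along the optical axis (not along the pixel's ray), 0 where there is no reading), "mtx" (3x3 intrinsics, pixels), "rvec" (rotation vector, rad) and "tvec" (3), from world to camera coordinates, as OpenCV has them. Camera axes: x right, y down, z forward; pixel columns grow to the right and rows downward; lengths in mm; the calibration is good to about 2 mm. A picture is of the moment at which its call begins.
- close_job(): hands the job in, once; it reports no verdict.
The state is a dict: "time_s": time; "joints": joint angles; "joint_vel": joint speeds; "effort": joint torques, N m; "eef_pos": TCP position; "tcp_rot": TCP orientation; "wrist_force": force on the tool from outside, world axes, zero at the start; "ft_torque": the same for the moment, N m; "opening": finger opening in mm.
Only numpy, scipy, OpenCV 4.12 (cv2) and the standard library are available. Lean on these libraries where they do the work, as an engineer would, in place of code of your own. Each camera call takes 0.05 s, during which the arm holds its last target. There are 200 camera calls.

TASK

Take the ball tray by its orange fin to the gauge and slide it in, flat on the bench, until its steel ball sits right under the gauge's tip; keep it still there for about a second, then slide it back out at least 5 cm before you lift it. Carry it level, with the ball staying loose in its pocket, to the round anvil and finish while still holding it up by the fin, level and still, with the ball over the anvil's centre and the tray's underside about 8 cm above the anvil's face. Do not touch the gauge or the ball, and leave everything else on the bench alone.

Things in the scene. Friction and masses are not known exactly. Their poses are not given: they have to be found in the camera images.
- tray: loose aluminium tray, 180 mm long (x) by 72 mm wide (y), 0.42 kg; floor plate 8 mm thick, wall 4 mm thick all round, 16 mm tall. Orange upright fin (handle) at its middle: 50 mm along x, 14 mm along y, top 70 mm above the underside. Origin: centre of the underside; +x points to the ball's end, at the start within 30 degrees of straight away from the robot. A brass disc balances it
- tray_grip (a point): point inside the tray's fin at which to grip it: on the tray's middle, 55 mm above its underside, 15 mm below the fin's top; the fingers close along the tray's y; axes as the tray's
- pocket (a point): where the ball's centre is when it sits in its pocket: 65 mm along the tray's +x from the middle, 19 mm above the underside. The pocket is a round recess 20 mm across and only 3 mm deep, with red lines pointing to it; the ball rolls over its rim if the tray tips by some 35 degrees or is jerked
- ball_center (a point): centre of the loose steel forming ball, 28 mm diameter, 90 g, resting in the tray's pocket with about 1.5 mm of play; its top is 33 mm above the bench while the tray stands there
- gauge: fixed height gauge. Origin: on the bench straight below its tip; +x points from the tip to its column, within 15 degrees of away from the robot. Green foot 90 x 110 mm, near edge 100 mm beyond the tip; column 145 mm beyond it, 200 mm tall. Dark arm 14 mm wide, 85 to 100 mm above the bench, from the column to 8 mm past the tip, with a dial on it; a red dot on the arm's top lies above the tip
- gauge_tip (a point): lower end of the gauge's thin brass pointer, 41 mm above the bench: 8 mm above the top of the ball when the tray slides below it. The pointer widens to 14 mm at 62 mm above the bench
- anvil: round steel anvil fixed to the bench, 120 mm across, 70 mm tall; origin at the centre of its underside
- anvil_top (a point): centre of the anvil's flat upper face, 70 mm above the bench, marked by a small dark dot
- die: brass doming die, round, 44 mm across and 34 mm tall; origin at the centre of its underside; not part of the job
- punch: dark steel round punch standing upright, 30 mm across and 60 mm tall; origin at the centre of its underside; not part of the job
- hammer: hammer lying on the bench; origin under its middle; not part of the job
- wrench: steel spanner lying on the bench; origin under its middle; not part of the job
- can: round tin with a yellow band, 60 mm across and 85 mm tall; origin at the centre of its underside; not part of the job
- stake: small turned steel mushroom stake, 48 mm across and 70 mm tall; origin at the centre of its underside; not part of the job
- ball: the same ball as a body; its origin and axes turn as it rolls, so use ball_center for its place

How it is judged:
By the outcome, as a careful person would: the job done as asked, in the order asked, and still so for the second after the job is handed in, while the arm keeps its last pose, push and grip.
It also fails if it takes over 67 s, if anything falls off the work surface, if the arm or the gripper's body presses on something with over 40 N, if the wrist force passes 120 N, or if a joint passes its speed limit or range.

## Working session

There is one attempt and no reset: what is moved stays moved. The work goes in short steps, Python scripts to look and compute and a shell command to move; the robot and the scene stay as the last step left them, time stands still between calls to the robot, and variables do not carry over. Pictures are saved under pics/ and viewed, about 8 in all and at most 12, crops included, and the job is handed in when it is done.

```bash
mkdir -p pics; cat > h.py <<'E'
import numpy as np,cv2
from bench import sense,snapshot
def save(n,name):
    s=snapshot(name); cv2.imwrite(f'pics/{n}.png',s['image'][:,:,::-1]); np.savez(f'pics/{n}.npz',**s); return s
def load(n): return dict(np.load(f'pics/{n}.npz'))
def cam(s):
    R=cv2.Rodrigues(s['rvec'])[0]; return R,-R.T@s['tvec'].ravel()
def ray(s,uv):
    R,c=cam(s); d=R.T@np.linalg.inv(s['mtx'])@np.array([uv[0],uv[1],1.]); return c,d
def onz(s,uv,z):
    c,d=ray(s,uv); return c+d*(z-c[2])/d[2]
def dep(s,uv):
    c,d=ray(s,uv); return c+d*float(s['depth'][int(round(uv[1])),int(round(uv[0]))])
def cross(s1,a,s2,b):
    c1,d1=ray(s1,a);c2,d2=ray(s2,b); t=np.linalg.lstsq(np.c_[d1,-d2],c2-c1,rcond=None)[0]
    p,q=c1+t[0]*d1,c2+t[1]*d2; return (p+q)/2,np.linalg.norm(p-q)
def cloud(s):
    v,u=np.mgrid[0:420,0:560]; R,c=cam(s)
    P=np.stack([u,v,np.ones_like(u)],-1)@np.linalg.inv(s['mtx']).T
    return (P*s['depth'][...,None])@R+c
def blobs(s,lo,hi,amin=20):
    m=cv2.inRange(cv2.cvtColor(s['image'],cv2.COLOR_RGB2HSV),lo,hi)
    n,l,st,ce=cv2.connectedComponentsWithStats(m)
    return [(st[i,4],ce[i],l==i) for i in range(1,n) if st[i,4]>=amin]
E
python3 - <<'E'
from h import *
a=save('top0','top');b=save('scene0','scene')
print(cam(a)[1],cam(b)[1],sense()['tcp_rot'])
E
```

```text
[ 417.53043725  -23.99948933 1183.96799976] [1312.79649938  158.40724813  839.25208762] [-6.48383066e-01 -3.07367447e+00  1.48624544e-03]
```

View pics/top0.png

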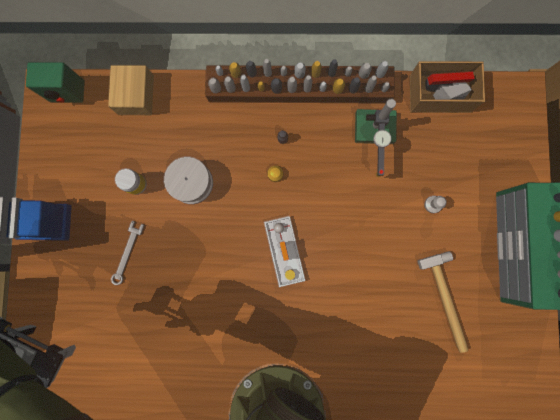

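View pics/scene0.png

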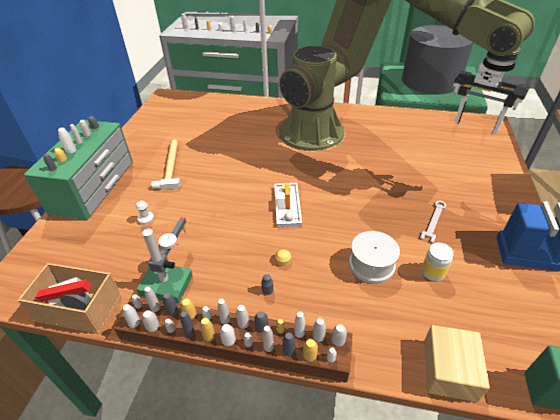

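The top view (up = +x, left = +y) shows the tray at (285,250), the ball at (279,229), the gauge's red dot near (381,172) with its column at (390,105), and the anvil at (187,180). The scene view shows the fin at (288,195), the gauge at (165,255) and the anvil at (375,250).

```bash
python3 - <<'E'
from h import *
np.set_printoptions(precision=1,suppress=True)
a=load('top0');b=load('scene0')
for n,s in(('top',a),('scene',b)):
    C=cloud(s)
    for nm,lo,hi in(('orange',(6,170,120),(18,255,255)),('red',(0,150,80),(5,255,255)),('red2',(172,120,60),(180,255,255)),('green',(60,100,30),(90,255,255))):
        for ar,ce,m in blobs(s,lo,hi,6):
            P=np.median(C[m],0)
            if ar<2500 and 250<P[0]<800 and abs(P[1])<400: print(n,nm,ar,ce,P,C[m].max(0)[2])
C=cloud(a);
# anvil face
m=(abs(C[...,2]-70)<6)&(C[...,1]>100)&(C[...,1]<350)&(C[...,0]>450)
n,l,st,ce=cv2.connectedComponentsWithStats(m.astype('uint8'))
i=1+st[1:,4].argmax(); print('anvil',st[i,4],ce[i],np.median(C[l==i],0),C[l==i].max(0),C[l==i].min(0))
# tray outline: above bench near tray
x0=onz(a,(285,250),16);print('tray approx',x0)
m=(C[...,2]>8)&(np.hypot(C[...,0]-x0[0],C[...,1]-x0[1])<130)&(C[...,2]<25)
n,l,st,ce=cv2.connectedComponentsWithStats(m.astype('uint8'))
i=1+st[1:,4].argmax()
r=cv2.minAreaRect(cv2.findContours((l==i).astype('uint8'),0,2)[0][0]);print(r)
bx=np.array([onz(a,p,16)[:2] for p in cv2.boxPoints(r)]);print(bx,bx.mean(0))
im=np.hstack([cv2.resize(a['image'][205:295,240:330],(400,400)),cv2.resize(a['image'][95:185,340:430],(400,400))])
cv2.imwrite('pics/c1.png',im[:,:,::-1])
E
```

```text
top orange 6 [319.8 146. ] [ 723.7 -109.4    0.4] 5.312026082443026
top orange 8 [315.9 148.9] [716.5 -98.2   0.1] 3.029357877602024
top orange 6 [302.5 159.3] [685.8 -60.6  -2.2] 1.2117354164338394
top orange 10 [346.1 206.6] [ 553.3 -182.3   -0.5] 3.771776869217092
top orange 7 [377.4 211.6] [ 541.8 -270.1   -0.1] 1.9344774939011131
top orange 10 [359.1 216.7] [ 526.  -218.2   -0.7] 4.1669369316871325
top orange 80 [283.8 250.3] [430.2 -12.3  69.5] 75.32767352518886
top orange 6 [369.3 256.7] [ 416.5 -245.9    0.5] 3.099025114426013
top orange 8 [210.9 272.6] [365.3 188.9  -1.8] 5.0973754456178995
top orange 6 [423.5 270.5] [ 380.6 -392.6   -1.6] 1.0939491683277538
top orange 20 [362.9 274.6] [ 366.3 -226.8    0.3] 6.076402374911368
top orange 8 [374.1 274.5] [ 367.9 -257.7    0.3] 1183.9679997617723
top orange 6 [205.  286.8] [327.  203.3  -2.2] 3.893378687569111
top orange 9 [422.7 290.3] [ 328.3 -389.2    0.5] 4.215497285225183
top orange 8 [375.1 300.5] [ 299.2 -260.1    0.4] 3.1589384211345077
top orange 8 [358.5 301.6] [ 294.7 -215.2   -1. ] 4.158114282109182
top orange 6 [388.2 302.7] [ 293.4 -296.4   -0.6] 1.6063178618842358
top orange 7 [390.1 309.9] [ 273.6 -300.1   -0. ] 1183.9679997617723
top orange 10 [371.6 316.6] [ 254.2 -249.9   -1.5] 3.201910335282264
top red 11 [380.9 171.4] [ 633.8 -258.2  101.2] 103.70780448709593
scene orange 71 [287.  199.2] [452.8 -10.4  49.6] 71.94737831511202
scene orange 6 [274.  197.5] [395.4 -63.8  -0.5] 1.1104092030301445
scene red 7 [181.3 218.6] [ 633.5 -260.5  101.1] 104.3992735125554
scene green 897 [167.3 282.4] [ 789.8 -245.9   29.1] 839.2520876222179
anvil 1559 [186.1 178.9] [614.  249.3  70. ] [674.  309.5  76. ] [555.5 190.6  64.1]
tray approx [430.8 -14.6  16. ]
((284.1918029785156, 251.1901397705078), (66.53591918945312, 26.62582015991211), 76.75948333740234)
[[506.8  44.9]
 [524.4 -25.9]
 [349.7 -68.9]
 [332.4   0.7]] [428.3 -12.3]
```

View pics/c1.png

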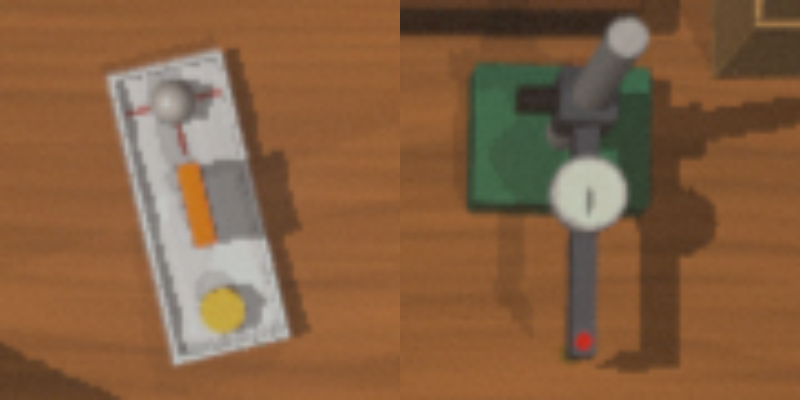

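The crop shows the fin at about 14° yaw and the gauge arm pointing nearly straight ahead (yaw about 0 to -1°). Two views agree on the fin (430,-12) and the red dot (634,-259, z 101), so I'll move above the tray and look closer.

```bash
python3 -m pendant '100 20.8 -51.6 -2 0 0 -142;100 20.8 -51.6 -2 0 0 -142;100 20.8 -51.6 -2 0 0 -142;100 20.8 -51.6 -2 0 0 -142;100 20.8 -51.6 -2 0 0 -142;100 20.8 -51.6 -2 0 0 -142;100 20.8 -51.6 -2 0 0 -142;100 20.8 -51.6 -2 0 0 -142;100 20.8 -51.6 -2 0 0 -142;100 20.8 -51.6 -2 0 0 -142;100 20.8 -51.6 -2 0 0 -142;100 20.8 -51.6 -2 0 0 -142;100 20.8 -51.6 -2 0 0 -142;100 20.8 -51.6 -2 0 0 -142;100 20.8 -51.6 -2 0 0 -142;100 20.8 -51.6 -2 0 0 -142;100 20.8 -51.6 -2 0 0 -142;100 20.8 -51.6 -2 0 0 -142;100 20.8 -51.6 -2 0 0 -142;100 20.8 -51.6 -2 0 0 -142'
python3 - <<'E'
from h import *
s=save('w1','wrist'); st=sense()
R=cv2.Rodrigues(st['tcp_rot'])[0]; print(st['eef_pos'],R.round(3),np.degrees(np.arctan2(R[1,1],R[0,1])),st['joints'],cam(s)[1])
for ar,ce,m in blobs(s,(6,170,120),(18,255,255),60):
  C=cloud(s)[m]; t=C[:,2]>64; print(ar,ce,np.median(C,0),t.sum())
  if t.sum()>100:
    r=cv2.minAreaRect(C[t][:,:2].astype('float32')); print(r,np.percentile(C[t][:,2],[5,50,95]))
E
```

```text
time_s: 2.1
eef_pos: [430.1, -12.9, 204.2]
tcp_rot: [-3.117, -0.391, 0.0]
wrist_force: [-0.8, 0.3, -0.3]
opening: 93.7
[430.13461531 -12.86612767 204.20218026] [[ 0.969  0.246 -0.   ]
 [ 0.246 -0.969  0.   ]
 [-0.    -0.    -1.   ]] -75.73129902860194 [-1.15059830e-01  4.95903747e-02  1.86377258e+00  4.34967886e-06
  1.22830802e+00  1.20669922e+00] [499.72436619   5.63506092 364.12342268]
91077 [267.91169011 139.25343391] [ 4.93708219e+02  2.09425796e+01 -4.84300386e-01] 365
((499.724365234375, 5.635060787200928), (0.0, 0.0), 0.0) [364.12342268 364.12342268 364.12342268]
74 [ 10.5        129.45945946] [423.14871452 255.05772834  -0.45661104] 1
895 [276.05251397 206.28603352] [429.81126078 -12.75050692  69.41803258] 893
((451.8207702636719, -6.714588165283203), (98.93943786621094, 13.457172393798828), 14.579657554626465) [68.00405547 69.42014253 70.59753151]
9401 [274.84395277 392.87065206] [190.67274496 -70.27224655  -0.53758607] 101
((467.3590393066406, -5.753292083740234), (62.225772857666016, 28.927392959594727), 44.31805419921875) [307.57760051 308.63077164 364.12342268]
```

View pics/w1.png

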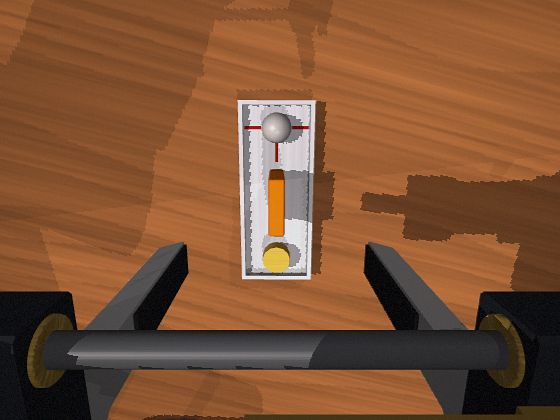

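The wrist view shows the tray lined up with the tool: fin at (276,205), ball at (276,127). The fin centre is (429.9,-12.7) with its top at z 69.4. I'll descend and grip.

```bash
python3 -m pendant '100 0 0 -4 0 0 0;100 0 0 -8 0 0 0;100 0 0 -11 0 0 0;100 0 0 -13 0 0 0;100 0 0 -14.2 0 0 0;100 0 0 -14.9 0 0 0;100 0 0 -14.9 0 0 0;40 0 0 -14.9 0 0 0;30 0 0 -14.9 0 0 0;25 0 0 -14.9 0 0 0;20 0 0 -14.9 0 0 0;15 0 0 -14.9 0 0 0;10 0 0 -14.9 0 0 0;5 0 0 -14.9 0 0 0;0 0 0 -14.9 0 0 0;0 0 0 -14.9 0 0 0;0 0 0 -14.9 0 0 0;0 0 0 -14.9 0 0 0;0 0 0 -14.9 0 0 0;0 0 0 -14.9 0 0 0'
python3 - <<'E'
from h import *
np.set_printoptions(precision=2,suppress=True)
a=load('top0');b=load('scene0')
# gauge arm yaw from the top image: dark arm points at 95-103 mm
for s in(a,b):
    C=cloud(s); g=C[(abs(C[...,2]-99)<5)&(C[...,0]>615)&(C[...,0]<690)&(abs(C[...,1]+259)<40)]
    xs=np.arange(620,690,8); print([(int(x),round(float(np.median(g[abs(g[:,0]-x)<5][:,1])),1),int((abs(g[:,0]-x)<5).sum())) for x in xs if (abs(g[:,0]-x)<5).sum()>2])
# foot outline
for ar,ce,m in blobs(a,(60,100,20),(90,255,255),100):
    P=cloud(a)[m]; print(ar,ce,np.median(P,0))
    if 700<np.median(P[:,0])<850 and abs(np.median(P[:,1])+250)<80:
        z=np.median(P[:,2]); h=cv2.convexHull(cv2.findContours(m.astype('uint8'),0,1)[0][0]); q=np.float32([onz(a,p[0],z)[:2] for p in h]); r=cv2.minAreaRect(q); print(z,r)
E
```

```text
time_s: 4.15
eef_pos: [430.2, -12.9, 55.2]
tcp_rot: [3.118, 0.388, 0.0]
wrist_force: [0.4, -1.7, -1.0]
opening: 13.7
[(628, -256.7, 18), (636, -257.1, 22), (644, -258.1, 23), (652, -256.4, 23), (660, -256.6, 23), (668, -258.5, 24), (676, -258.2, 19), (684, -256.9, 21)]
[(628, -261.1, 10), (636, -260.0, 16), (644, -260.9, 15), (652, -261.3, 17), (660, -261.1, 20), (668, -259.8, 21), (676, -261.7, 19), (684, -261.2, 19)]
820 [44.09 74.47] [878.65 620.26 120.37]
3657 [542.88 243.96] [ 449.74 -623.35  159.06]
```

```bash
python3 -m pendant '0 0 -0.5 0 0 0 0;0 0 -1.5 0 0 0 -0.5;0 0 -3 0 0 0 -1;0 0 -4.5 0 0 0 -2;0 -0.2 -6 0 0 0 -3;0 -0.2 -7.5 0 0 0 -4;0 -0.4 -9 0 0 0 -5;0 -0.4 -10.5 0 0 0 -6;0 -0.6 -12 0 0 0 -7;0 -0.6 -13.5 0 0 0 -8;0 -0.6 -15 0 0 0 -9;0 -0.8 -16.5 0 0 0 -10;0 -0.8 -18 0 0 0 -11;0 -1 -19.5 0 0 0 -12;0 -1 -21 0 0 0 -13;0 -1 -22.5 0 0 0 -13.5;0 -1 -23.7 0 0 0 -14;0 -1 -24.4 0 0 0 -14;0 -1 -24.6 0 0 0 -14;0 -1 -24.6 0 0 0 -14'
python3 - <<'E'
from h import *
np.set_printoptions(precision=2,suppress=True)
s=save('w2','wrist');save('t2','top'); print(cam(s)[1])
C=cloud(s)
for nm,lo,hi in(('red',(0,150,80),(5,255,255)),('orange',(6,170,120),(18,255,255))):
  for ar,ce,m in blobs(s,lo,hi,25):
    P=np.median(C[m],0)
    if ar<5000: print(nm,ar,ce,P)
E
```

```text
time_s: 6.15
eef_pos: [420.1, -259.5, 55.3]
tcp_rot: [3.141, 0.005, 0.0]
wrist_force: [-1.0, -3.7, -0.0]
opening: 14.0
[ 491.96 -258.62  215.23]
red 131 [235.24 134.98] [ 482.02 -236.32    8.04]
red 128 [317.39 135.  ] [ 482.15 -282.6     8.15]
red 124 [275.5 177. ] [ 458.31 -258.83    8.1 ]
orange 31 [297.52   2.35] [ 551.48 -270.6    -0.62]
orange 30 [329.53   0.73] [ 552.38 -287.16   -0.3 ]
orange 34 [330.38  16.41] [ 544.65 -288.15   -0.64]
orange 195 [285.43  55.78] [ 525.13 -263.9    -0.47]
orange 50 [304.22  54.34] [ 525.81 -274.44   -0.44]
orange 35 [340.74  59.11] [ 522.8  -294.55   -0.59]
orange 31 [320.68  58.68] [ 523.19 -283.94   -0.28]
orange 28 [224.57  59.57] [ 522.7  -229.84   -0.46]
orange 358 [151.86  73.82] [ 515.95 -189.31   -0.37]
orange 38 [181.68  64.95] [ 519.35 -206.37   -0.65]
orange 80 [325.4   67.89] [ 518.58 -286.88   -0.62]
orange 38 [263.45  65.63] [ 520.42 -251.36   -0.53]
orange 172 [281.69  70.55] [ 517.39 -261.69   -0.41]
orange 26 [310.81  69.31] [ 517.73 -278.47   -0.31]
orange 30 [335.   68.7] [ 518.02 -292.     -0.47]
orange 121 [352.27  74.56]
[... 1574 characters left out ...]
 -114.38   -0.58]
orange 294 [453.73 276.4 ] [ 392.7  -374.88   -0.5 ]
orange 207 [430.41 271.23] [ 395.59 -359.06   -0.5 ]
orange 58 [357.48 272.31] [ 394.66 -312.01   -0.7 ]
orange 294 [375.33 282.97] [ 387.33 -323.9    -0.51]
orange 348 [425.92 295.25] [ 378.74 -358.3    -0.57]
orange 31 [178.32 288.45] [ 382.72 -195.2    -0.32]
orange 49 [ 94.55 302.84] [ 372.58 -139.88   -0.38]
orange 649 [103.05 317.73] [ 361.88 -145.42   -0.46]
orange 38 [ 57.45 321.45] [ 358.05 -112.96   -0.42]
orange 2953 [ 58.28 391.32] [ 304.21 -104.87   -0.46]
orange 59 [112.15 400.27] [ 295.53 -142.78   -0.57]
orange 31 [273.45 398.39] [ 297.57 -257.47   -0.52]
orange 30 [116.23 412.4 ] [ 286.13 -146.38   -0.31]
```

View pics/w2.png

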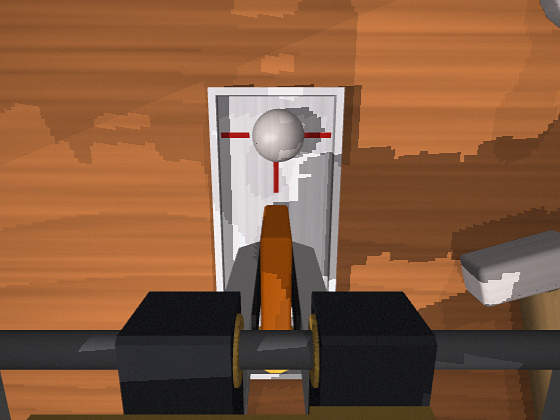

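The wrist view shows the ball centred in its pocket at (277,135), the fin held and the hammer head clear on the right. I'll slide 9 cm forward and look from the scene camera.

```bash
python3 -m pendant '0 0.3 0 0 0 0 0;0 1 0 0 0 0 0;0 2 0 0 0 0 0;0 3 0 0 0 0 0;0 4 0 0 0 0 0;0 5 0 0 0 0 0;0 6 0 0 0 0 0;0 7 0 0 0 0 0;0 8 0 0 0 0 0;0 8.7 0 0 0 0 0;0 9 0 0 0 0 0;0 9 0 0 0 0 0'
python3 - <<'E'
from h import *
b=save('s3','scene');a=save('t3','top');w=save('w3','wrist')
im=np.hstack([cv2.resize(b['image'][190:270,145:225],(400,400),interpolation=2),cv2.resize(a['image'][150:230,340:420],(400,400),interpolation=2)])
im=np.vstack([im,np.hstack([cv2.resize(w['image'][:200],(560,200)),np.zeros((200,240,3),'uint8')])])
cv2.imwrite('pics/c3.png',im[:,:,::-1])
E
```

```text
time_s: 7.45
eef_pos: [510.4, -258.7, 55.3]
tcp_rot: [3.142, 0.006, 0.0]
wrist_force: [-0.0, 1.4, 1.6]
opening: 14.1
```

View pics/c3.png

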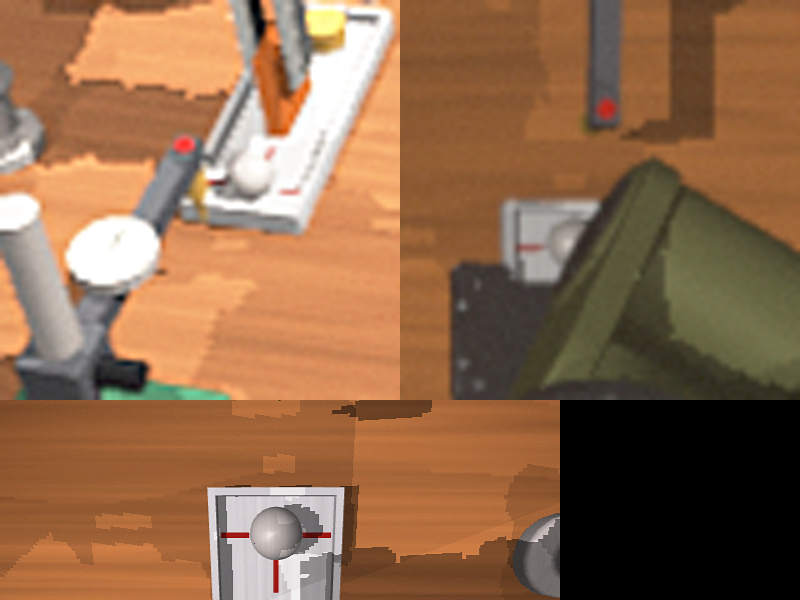

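The scene crop shows the red dot at (184,145), the brass tip's lower end near (203,215) and the ball at (252,173); the top crop shows the ball in line below the arm.

```bash
python3 - <<'E'
from h import *
np.set_printoptions(precision=1,suppress=True)
b=load('s3');a=load('t3');w=load('w3')
px=lambda x,y,u,v:(u+(x+.5)/5-.5,v+(y+.5)/5-.5)
print('tip scene z41',onz(b,px(203,215,145,190),41))
print('dot cross',cross(b,px(184,145,145,190),a,px(206,110,340,150)),onz(b,px(184,145,145,190),100),onz(a,px(206,110,340,150),100))
print('ball scene z19',onz(b,px(252,173,145,190),19),'top',onz(a,px(168,241,340,150),19),'wrist',onz(w,(276,132.5),19))
# brass pixels of pointer
h=cv2.cvtColor(b['image'],cv2.COLOR_RGB2HSV)[222:238,180:192]
m=(h[...,0]>=14)&(h[...,0]<=30)&(h[...,1]>90); print('\n'.join(''.join('#' if q else '.' for q in r) for r in m)); print(h[...,0])
# arm centre line at z=100 from the top image
g=cv2.cvtColor(a['image'],cv2.COLOR_RGB2HSV)
for v in range(145,174,4):
    u=np.where((g[v,370:395,1]<90))[0]+370
    if len(u): print(v,u.min(),u.max(),onz(a,((u.min()+u.max())/2,v),100))
E
```

```text
tip scene z41 [ 628.9 -263.4   41. ]
dot cross (array([ 633.4, -259.3,  100.4]), np.float64(3.0240929628890862)) [ 633.1 -261.1  100. ] [ 632.9 -257.9  100. ]
ball scene z19 [ 573.3 -259.3   19. ] top [ 576.1 -253.9   19. ] wrist [ 574.2 -258.1   19. ]
............
............
....##......
....##......
...###......
...####.....
..####......
...###......
....##......
....##......
.....#......
.....#......
.....##.....
............
............
............
[[102 105 120 128 110  15  26  23  13  10  10   9]
 [150 128 120 120 174  17  16   9  11  15  14  13]
 [120 114 113 125  17  18  20   0   0  20  10  11]
 [128 130 117  12  18  20  20 150   0  15  10  11]
 [160 114 115  17  19  19  12   1   1   1   2  18]
 [138 113  17  18  18  19  18  24 105   3   6  17]
 [113 126  17  19  19  19  22  14   0   0  17  20]
 [113   5  17  18  19  19  20 120  13  13  21  13]
 [128   0  21  17  18  18  22   0   0   0  18  15]
 [  7  12 120  17  17  19  17  15  15   8  30   0]
 [ 13  12 120 105  14  18  17 150   8  23   8  18]
 [ 11  10 100  90  17  19  19 110   0  30 150  15]
 [ 12  11  13  11  11  14  14 165  60  60  45 168]
 [ 12  12  12  11  12  11  12  12  12  11  11  11]
 [ 12  11  12  12  12  12  12  12  12  12  12  12]
 [ 12  11  12  12  12  12  12  12  12  12  11  12]]
145 377 387 [ 702.5 -261.7  100. ]
149 378 383 [ 691.9 -257.8  100. ]
153 378 383 [ 681.4 -257.6  100. ]
157 378 383 [ 671.  -257.5  100. ]
161 378 383 [ 660.5 -257.4  100. ]
165 378 383 [ 650.1 -257.3  100. ]
169 378 383 [ 639.7 -257.2  100. ]
173 378 383 [ 629.3 -257.1  100. ]
```

```bash
python3 -m pendant '0 0.3 0 0 0 0 0;0 0.8 0 0 0 0 0;0 1.4 0 0 0 0 0;0 2 0 0 0 0 0;0 2.6 0 0 0 0 0;0 3.2 0 0 0 0 0;0 3.8 0 0 0 0 0;0 4.4 0 0 0 0 0;0 5 0 0 0 0 0;0 5.5 0 0 0 0 0;0 5.8 0 0 0 0 0;0 5.8 0 0 0 0 0;0 5.8 0 0 0 0 0'
python3 - <<'E'
from h import *
np.set_printoptions(precision=1,suppress=True)
b=save('s4','scene');w=save('w4','wrist');print(cam(w)[1])
C=cloud(w)
for ar,ce,m in blobs(w,(0,150,80),(5,255,255),25): 
  if ar<5000: print(ar,ce,np.median(C[m],0),onz(w,ce,100))
im=np.hstack([cv2.resize(b['image'][200:260,150:210],(420,420),interpolation=2),cv2.resize(w['image'],(380,285))[:285].copy() if 0 else np.vstack([cv2.resize(w['image'],(380,285)),np.zeros((135,380,3),'uint8')])])
cv2.imwrite('pics/c4.png',im[:,:,::-1])
E
```

```text
time_s: 8.9
eef_pos: [568.2, -259.0, 55.3]
tcp_rot: [3.141, 0.005, 0.0]
wrist_force: [-0.9, -0.8, 2.1]
opening: 14.0
[ 639.9 -258.2  215.2]
803 [279.  142.2] [ 632.3 -259.3  100.3] [ 632.2 -259.3  100. ]
137 [234.8 135. ] [ 630.  -235.4    8.1] [ 634.4 -245.4  100. ]
131 [316.7 135. ] [ 630.2 -281.4    8. ] [ 634.5 -271.1  100. ]
105 [275.5 179.4] [ 605.  -257.9    8. ] [ 620.4 -258.2  100. ]
```

View pics/c4.png

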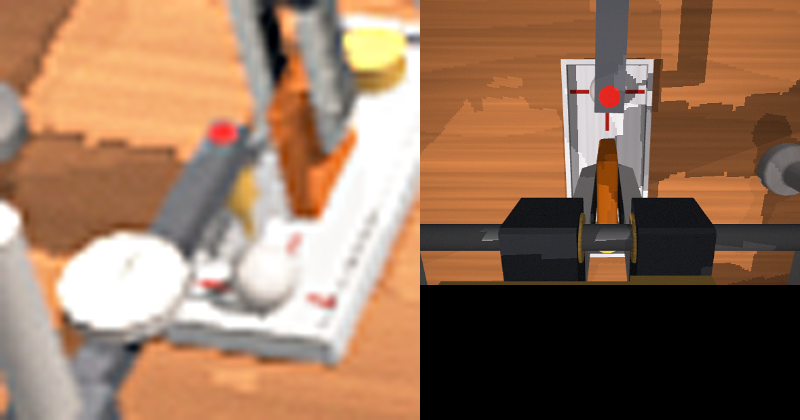

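The wrist view shows the dot at full-frame (279,142), just behind the pocket lines at row 135. The scene view shows the ball almost under the pointer. Now I'll check the remaining offset against the camera's bias.

```bash
python3 - <<'E'
from h import *
np.set_printoptions(precision=1,suppress=True)
b=load('s4');b3=load('s3');w=load('w4');w1=load('w1')
for ar,ce,m in blobs(w1,(0,150,80),(5,255,255),15):
  if ar<500: print('w1 red',ar,ce,onz(w1,ce,8))
# w1 fin top along tool axis: orange pixels z>64, top face
for ar,ce,m in blobs(w1,(6,170,120),(18,255,255),300):
  if ar<1500:
    P=cloud(w1)[m]; P=P[(P[:,2]>66)&(P[:,2]<73)]; print('fin',cv2.minAreaRect(P[np.hypot(*(P[:,:2]-np.median(P[:,:2],0)).T)<40][:,:2].astype('float32')))
pr=lambda s,p:cv2.projectPoints(np.float32([p]),s['rvec'],s['tvec'],s['mtx'],None)[0].ravel()
for nm,p in(('dot',(633.4,-259.3,100)),('tip',(633.4,-259.3,41)),('z62',(633.4,-259.3,62)),('ball',(633.4,-259.3,19)),('tip+5',(638.4,-259.3,41)),('tip+y5',(633.4,-254.3,41))): print(nm,pr(b,p))
for ar,ce,m in blobs(b,(0,150,80),(5,255,255),4): print('scene red',ar,ce) if 150<ce[0]<215 else 0
im=cv2.resize(b['image'][215:250,170:205],(560,560),interpolation=0);i3=cv2.resize(b3['image'][215:250,170:205],(240,240),interpolation=0)
cv2.imwrite('pics/c5.png',np.hstack([im,np.vstack([i3,np.zeros((320,240,3),'uint8')])])[:,:,::-1])
E
```

```text
w1 red 48 [252.5 127. ] [485.  25.   8.]
w1 red 47 [300.3 127. ] [496.3 -19.5   8. ]
w1 red 39 [276.5 152.2] [467.4  -3.3   8. ]
fin ((427.7478332519531, -12.975994110107422), (49.19158935546875, 13.457172393798828), 14.579657554626465)
dot [182.  218.8]
tip [186. 234.]
z62 [184.6 228.7]
ball [187.4 239.3]
tip+5 [185.3 235.3]
tip+y5 [187.7 234.2]
scene red 7 [181.3 218.6]
```

View pics/c5.png

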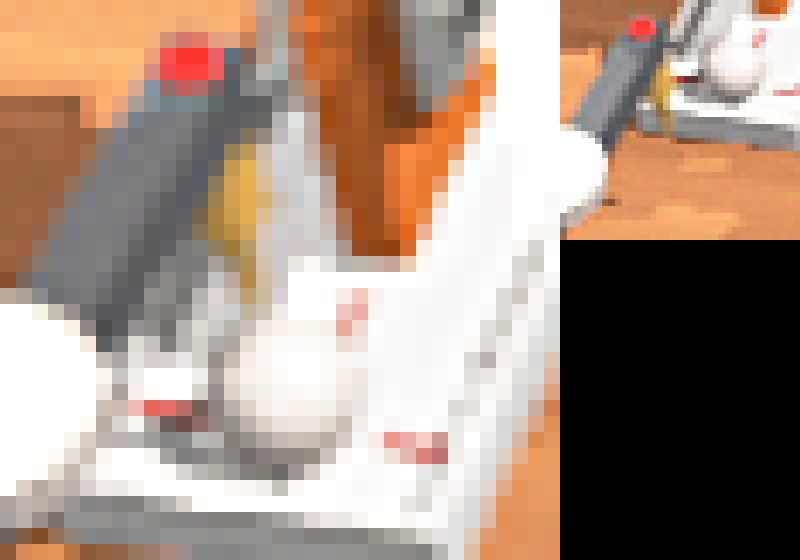

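The wrist view says the ball should go about +2 mm in x and -1 mm in y. The scene view reads -2 to +2 in x and -3 in y, which is under a pixel. I'll correct by +1.3 and -1.2 mm, then hold.

```bash
python3 -m pendant '0 0.06 -0.06 0 0 0 0;0 0.13 -0.12 0 0 0 0;0 0.13 -0.12 0 0 0 0;0 0.13 -0.12 0 0 0 0;0 0.13 -0.12 0 0 0 0;0 0.13 -0.12 0 0 0 0;0 0.13 -0.12 0 0 0 0;0 0.13 -0.12 0 0 0 0;0 0.13 -0.12 0 0 0 0;0 0.13 -0.12 0 0 0 0;0 0.13 -0.12 0 0 0 0;0 0.13 -0.12 0 0 0 0;0 0.13 -0.12 0 0 0 0;0 0.13 -0.12 0 0 0 0;0 0.13 -0.12 0 0 0 0;0 0.13 -0.12 0 0 0 0;0 0.13 -0.12 0 0 0 0;0 0.13 -0.12 0 0 0 0'
python3 - <<'E'
from h import *
np.set_printoptions(precision=1,suppress=True)
w=save('w5','wrist')
for ar,ce,m in blobs(w,(0,150,80),(5,255,255),25): 
  if ar<5000: print(ar,ce,onz(w,ce,100 if ar>400 else 8))
E
```

```text
time_s: 10.8
eef_pos: [569.1, -259.7, 55.3]
tcp_rot: [-3.141, -0.005, 0.001]
wrist_force: [-5.2, 3.6, 4.5]
opening: 14.0
805 [276.6 145.6] [ 632.2 -259.3  100. ]
136 [234.9 135. ] [ 631.  -235.9    8. ]
124 [316.9 135.1] [ 631.1 -282.1    8. ]
92 [275.5 181. ] [ 604.8 -258.9    8. ]
```

The hold lasted about 1.6 s with the pocket within roughly 1.2 mm of the dot. Now I'll slide back 14 cm along the bench.

```bash
python3 -m pendant '0 -0.2 0 0 0 0 0;0 -0.8 0 0 0 0 0;0 -1.6 0 0 0 0 0;0 -2.5 0 0 0 0 0;0 -3.5 0 0 0 0 0;0 -4.5 0 0 0 0 0;0 -5.5 0 0 0 0 0;0 -6.5 0 0 0 0 0;0 -7.5 0 0 0 0 0;0 -8.5 0 0 0 0 0;0 -9.5 0 0 0 0 0;0 -10.5 0 0 0 0 0;0 -11.5 0 0 0 0 0;0 -12.5 0 0 0 0 0;0 -13.3 0 0 0 0 0;0 -13.8 0 0 0 0 0;0 -14 0 0 0 0 0;0 -14 0 0 0 0 0'
python3 -m pendant '0 0 0 0.2 0 0 0;0 0 0 0.7 0 0 0;0 0 0 1.5 0 0 0;0 0 0 2.5 0 0 0;0 0 0 3.5 0 0 0;0 0 0 4.5 0 0 0;0 0 0 5.5 0 0 0;0 0 0 6.5 0 0 0;0 0 0 7.5 0 0 0;0 0 0 8.5 0 0 0;0 0 0 9.5 0 0 0;0 0 0 10.5 0 0 0;0 0 0 11.5 0 0 0;0 0 0 12.5 0 0 0;0 0 0 13.5 0 0 0;0 0 0 14.3 0 0 0;0 0 0 14.8 0 0 0;0 0 0 15 0 0 0;0 0 0 15 0 0 0'
python3 - <<'E'
from h import *
np.set_printoptions(precision=1,suppress=True)
w=save('w6','wrist');st=sense();p=st['eef_pos'];print(p,st['wrist_force'],st['ft_torque'])
C=cloud(w)
red=[(ce,np.median(C[m],0)) for ar,ce,m in blobs(w,(0,150,80),(5,255,255),25) if ar<500]
for r in red: print(r[0],r[1]-p)
a=load('top0')
g=cv2.GaussianBlur(cv2.cvtColor(a['image'],cv2.COLOR_RGB2GRAY),(3,3),0)[176-6:190,178:196]; v,u=np.unravel_index(g.argmin(),g.shape); print('anvil dot',u+178,v+170,g.min(),onz(a,(u+178,v+170),70))
for i,(s,r) in enumerate(((load('scene0'),(345,400,225,275)),)):
    C=cloud(s);m=(abs(C[...,2]-70)<3)&(C[...,1]>150)&(C[...,1]<330)&(C[...,0]>500)&(C[...,0]<700);P=C[m];print(P.min(0),P.max(0))
E
```

```text
time_s: 12.65
eef_pos: [428.9, -260.1, 55.2]
tcp_rot: [-3.141, -0.005, 0.002]
wrist_force: [-5.3, -0.7, 3.6]
opening: 13.9
time_s: 14.55
eef_pos: [429.4, -260.1, 205.3]
tcp_rot: [-3.142, -0.005, 0.0]
wrist_force: [-0.8, -0.3, -5.5]
opening: 13.7
[ 429.4 -260.   205. ] [-0.7 -0.7 -5.8] [-0.   0.2 -0. ]
[235. 135.] [ 61.9  23.6 -46.9]
[317.  135.1] [ 62.1 -23.  -46.9]
[275.5 178.5] [ 37.3   0.7 -46.8]
anvil dot 186 178 111 [616.6 249.7  70. ]
[556.3 186.7  67. ] [677.1 304.3  72.9]
```

The tray is level in the grip, with the red lines at the same height on both sides. I'll carry it to the anvil, centre about (615.5, 248.5).

```bash
python3 -m pendant '0 0.1 0.4 0 0 0 0;0 0.3 1.2 0 0 0 0;0 0.6 2.4 0 0 0 0;0 0.9 3.9 0 0 0 0;0 1.4 5.7 0 0 0 0;0 1.8 7.7 0 0 0 0;0 2.4 9.9 0 0 0 0;0 2.9 12.1 0 0 0 0;0 3.4 14.3 0 0 0 0;0 4 16.5 0 0 0 0;0 4.5 18.7 0 0 0 0;0 5 20.9 0 0 0 0;0 5.6 23.1 0 0 0 0;0 6.1 25.3 0 0 0 0;0 6.6 27.5 0 0 0 0;0 7.2 29.7 0 0 0 0;0 7.6 31.7 0 0 0 0;0 8 33.3 0 0 0 0;0 8.3 34.3 0 0 0 0;0 8.4 34.8 0 0 0 0'
python3 -m pendant '0 0.1 0.4 0 0 0 0;0 0.3 1.2 0 0 0 0;0 0.6 2.4 0 0 0 0;0 0.9 3.9 0 0 0 0;0 1.3 5.5 0 0 0 0;0 1.7 7.1 0 0 0 0;0 2.1 8.7 0 0 0 0;0 2.5 10.3 0 0 0 0;0 2.9 11.9 0 0 0 0;0 3.3 13.5 0 0 0 0;0 3.6 14.8 0 0 0 0;0 3.8 15.6 0 0 0 0;0 3.86 16 0 0 0 0;0 3.86 16.05 0 0 0 0;0 3.86 16.05 0 0 0 0;0 3.86 16.05 0 0 0 0'
python3 - <<'E'
from h import *
np.set_printoptions(precision=1,suppress=True)
w=save('w7','wrist');b=save('s7','scene');a=save('t7','top')
C=cloud(w)
for ar,ce,m in blobs(w,(0,150,80),(5,255,255),25):
  if ar<500: print(ce,np.median(C[m],0))
# anvil rim points: face depth in each view -> circle fit on edge points
from scipy.optimize import least_squares
for n,s in(('w',w),('top',load('top0')),('scene',load('scene0'))):
    C=cloud(s); m=((abs(C[...,2]-70)<5)&(np.hypot(C[...,0]-615,C[...,1]-249)<75)).astype('uint8'); P=C[m>0][:,:2]
    if len(P)<50: print(n,len(P)); continue
    c=np.float64([615,249]); d=P-c; ang=np.degrees(np.arctan2(d[:,1],d[:,0]))//10; r=np.hypot(*d.T)
    E=np.array([P[ang==k][r[ang==k].argmax()] for k in np.unique(ang) if r[ang==k].max()>50])
    f=least_squares(lambda q:np.hypot(*(E-q).T)-60,c,loss='soft_l1'); print(n,len(E),f.x,np.abs(f.fun).mean(),C[m>0][:,2].mean())
cv2.imwrite('pics/c7.png',np.hstack([cv2.resize(w['image'],(400,300)),cv2.resize(b['image'][150:300,300:500],(400,300))])[:,:,::-1])
E
```

```text
time_s: 16.6
eef_pos: [513.3, 89.2, 205.2]
tcp_rot: [-3.142, -0.007, 0.0]
wrist_force: [-0.1, -0.3, -5.8]
opening: 14.0
time_s: 18.2
eef_pos: [552.1, 247.9, 205.4]
tcp_rot: [3.142, 0.004, 0.0]
wrist_force: [0.2, -0.2, -6.3]
opening: 13.9
[233.9 135. ] [614.  272.2 158.1]
[316.7 135. ] [614.1 225.5 158.2]
[275.5 176.9] [590.2 248.7 158.1]
w 24 [614.  249.2] 0.20138205793103423 69.4591988434777
top 36 [614.9 249.8] 0.6894297269443452 69.96214060335242
scene 36 [616.7 245.9] 0.763987881647759 69.75452398254306
```

View pics/c7.png

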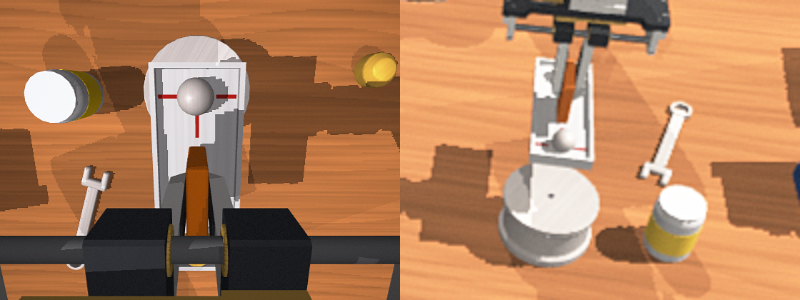

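In the wrist camera the pocket is at (614.05, 248.85) and the anvil centre at (614.0, 249.2). The tray is level with its underside at about z 150, and the ball is in its pocket. I'll settle briefly, check and hand in.

```bash
python3 -m pendant '0 0 0 0 0 0 0;0 0 0 0 0 0 0;0 0 0 0 0 0 0;0 0 0 0 0 0 0;0 0 0 0 0 0 0;0 0 0 0 0 0 0;0 0 0 0 0 0 0;0 0 0 0 0 0 0'; python3 -c "from bench import *;print(abs(sense()['joint_vel']).max());close_job()"
```

```text
time_s: 19.15
eef_pos: [552.0, 248.4, 205.2]
tcp_rot: [3.142, 0.005, -0.0]
wrist_force: [0.0, -0.0, -6.1]
opening: 13.8
0.0011567563716056136
the job is handed in; nothing more can be done
```

I gripped the tray by its fin and slid it flat along the bench under the gauge. It stayed still there for about 1.6 s, then slid back 14 cm before I lifted it. I carried it level to the anvil and handed the job in at 19.2 s, still holding it by the fin.

**Under the gauge:** the wrist camera put the pocket about 1.2 mm short of the red dot. The scene camera disagreed by up to about 3 mm, under a pixel, so I settled on a compromise correction. I did not check the final spot again with the scene camera. Wrist forces stayed at about 7 N or less, and I saw no sign of touching the gauge.

**At the anvil:** the wrist camera put the pocket within 0.5 mm of the anvil's centre. The fixed cameras' estimates of that centre differ from it by up to about 4 mm. The tray's underside is about 80 mm above the face. The tray is level and still, and the ball was in its pocket in the last picture, taken about a second before hand-in.

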